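# Centre the brass finial on its plinth

### The job

The turned brass finial stands wobbly and off-centre on top of its small round wooden plinth. With the fingertips, tap it lightly sideways, low on its foot, until it stands upright in the centre of the plinth, ready for gluing, then draw the hand clear. Do not grip, straddle or lift it, do not hit it hard, rock it over or knock it off, and leave the hand screws, the spring clip and the parts tray where they are.

Things in the scene. Friction and masses are not known exactly. Their poses are not given: they have to be found in the camera images.
- finial: turned brass finial, about 200 g, like a chess pawn, 58 mm tall, loose. Origin: centre of its underside; z up its axis. Upwards: a stub 28 mm across, 4 mm high, on which it stands; a foot flange 38 mm across, 4 to 15 mm up (widest part, upright side); a waist 14 mm across; a ball 25 mm across centred 45.5 mm up. It slides when tapped on the flange, tips when pushed at waist or ball
- plinth_top (a point): centre of the flat top face of the fixed round dark wooden plinth, 68 mm across and 40 mm high, which stands on a fixed square plywood board 110 x 110 x 12 mm; the top face is 52 mm above the bench. The finial's origin belongs here; it starts 10 to 17 mm off, in any direction.
- handscrew_left: wooden hand screw (bystander), two parallel jaws 160 mm long with two cross spindles and wooden handles, about 160 x 190 mm over all and 32 mm high, lying loose to the robot's left of the plinth; origin at the bench under its centre, x along the jaws
- handscrew_right: the same kind of hand screw (bystander), lying loose to the robot's right of the plinth
- parts_tray: green open plastic parts tray (bystander), 140 x 180 mm, 45 mm high, standing loose beyond the plinth; origin at the centre of its underside
- spring_clip: steel spring clip (bystander), 86 mm long along its x, 30 mm wide, 32 mm high, lying loose on the robot's side of the plinth; origin under its centre

How it is judged:
At the end, for the whole second after the job is handed in: The finial stands upright (within 0.05 rad) and at rest on the plinth, its axis within 5 mm of the plinth's centre (horizontal distance between finial and plinth_top below 0.005 m and angle between finial's own z axis and vertical below 0.05 rad and z of finial in the frame of plinth_top between -0.003 and 0.003 m and linear speed of finial below 0.01 m/s and contact force between finial and plinth above 0.5 N); the robot touches nothing.
It fails at once if the finial is rocked by more than 0.25 rad, tipped over or knocked off the plinth (angle between finial's own z axis and vertical above 0.25 rad or z of finial in the frame of plinth_top below -0.008 m).
It fails at once if the finial is lifted or carried (more than 6 mm above the plinth's top) (z of finial in the frame of plinth_top above 0.006 m).
It fails at once if the finial is hit, pressed or squeezed with more than 12 N (contact force between finial and the arm above 12 N).
It fails at once if the fingers straddle the finial (grasp point within 12 mm of its axis, below its top) (horizontal distance between the grasp point and finial below 0.012 m and z of the grasp point in the frame of finial below 0.055 m).
It fails at once if a hand screw, the spring clip or the parts tray is moved more than 15 mm (distance of any of handscrew_left, handscrew_right, parts_tray, spring_clip from where it was at the start of the episode above 0.015 m).
It also fails if it takes over 48 s, if anything falls off the work surface, if the arm or the gripper's body presses on something with over 40 N, if the wrist force passes 120 N, or if a joint passes its speed limit or range.

### The arm

A 7-joint arm with a two-finger parallel gripper is mounted at the origin on the work surface. World frame = base frame: x ahead of the robot, y to its left, z up, the work surface at z = 0. Lengths are in m, angles in rad, forces in N, time in s.
With the tool pointing down it reaches from about 0.35 to 0.775 m from the base axis. Payload 3.1 kg.
Tool frame: the origin (TCP) lies on the centre line of the jaws, within the pads' length; the fingertips stand manip.tips_ahead ahead of it and the grasp point (between the pads) lies 2 mm behind it (manip.tips_ahead is the distance from the TCP to the fingertips, in m); z points along the fingers, y is the line along which they close (so a half turn about z gives the same grasp; the last joint's range is limited). The gripper opens to 85 mm and grips with 20 to 120 N. Pads are 22 mm wide; open, the fingers measure 114 mm over their backs; the gripper's body (76 mm by 85 mm) begins 54 mm behind the grasp point. The pads swing forward as they close: fully open they stand 13 mm farther back than shut.
Start: joints at [-1.144, 0.311, 0.014, 1.512, -0.004, 1.319, -0.027], TCP at [0.248, 0.491, 0.248] pointing down, gripper open.
Joint ranges: [-2.7, 2.7], [-0.3, 1.91], [-1.27, 1.3], [0.12, 2.57], [-1.44, 4.58], [0.2, 2.03], [-3.05, 3.05]. Speed limits (rad/s): [2.79, 2.79, 3.14, 3.14, 3.14, 3.14, 3.14].

### API

Orientations are given as a 3x3 rotation matrix whose columns are the frame's x, y, z axes.
In Python, from workcell import manip, cams, hand_in gives the robot as it stands. The module is installed in compiled form; this text tells all that it offers.
- The arm moves only by the tool servo_tool, never from a script. Its argument "series" is text: rows parted by semicolons, each of 5 numbers parted by spaces: the shift along the world's x, y, z as a fraction of full scale, then the turn about the world's z as a fraction of full scale, then the closure in counts, from 0 (fully open) to 255 (shut). In form: x y z turn claw; .... A call has 1 to 12 rows; each row is the pose to reach, as a shift and turn from the pose commanded when the call began; what a row does not reach only later rows make up. Full scale, the value 1, is 100 cm for a shift and 30 degrees for a turn. A row lasts 1/12 s, in which the tool goes at most 41.7 mm and 7.16 degrees, less where a joint would pass 70% of its speed; a pose out of reach is approached as far as the arm can. A call with a number of a shift or a turn outside -1 to 1 is refused whole. A call with a gripper value outside its range is refused whole. The fingers move at their own pace and stop on an object; "grip_force" is the grip in N (left out, the last holds). Time passes only in rows, so rows that repeat a pose let the fingers close. It gives the time, the measured TCP pose, the force, the opening and the grip force at its end, in the units of the state.
- manip.get_obs(): the state, without advancing time (a new reading comes with each control period).
- cams.camera(name): name is "side" or "top"; returns the picture (384x512x3 uint8, red, green, blue); there is no depth.
- cams.get_calibration(name): a dict with "K" (3x3 intrinsics, pixels), "rvec" (rotation vector, rad) and "tvec" (3), from world to camera coordinates, as OpenCV has them. Camera axes: x right, y down, z forward; pixel columns grow to the right and rows downward; lengths in m; the calibration is good to about 2 mm. A picture is of the moment at which its call begins. get_calibration takes no time and is no camera call.
- hand_in(): hands the job in; it is judged then, once.
The state is a dict: "time_s": time; "qpos": joint angles; "joint_vel": joint speeds; "tau": joint torques, N m; "tool_pos": TCP position; "eef_rot": TCP orientation; "ft_force": force on the tool from outside, world axes, zero at the start; "wrist_torque": the same for the moment, N m; "finger_gap": opening from 0.0 (shut) to 1.0 (fully open); "grasp_force": force on a finger pad.
Only numpy, scipy, OpenCV 4.12 (cv2) and the standard library are available. Lean on these libraries where they do the work, as an engineer would, in place of code of your own. Each camera call takes 0.05 s, during which the arm holds its last target. There are 200 camera calls.

## Working session

There is one attempt and no reset: what is moved stays moved. The work goes in short steps, Python scripts to look and compute and a tool call to move; the robot and the scene stay as the last step left them, time stands still between calls to the robot, and variables do not carry over. Pictures are saved under pics/ and viewed, at most 10 in all, crops included, and the job is handed in when it is done.

Besides the shell and the picture viewer there is one more tool, called as name(argument=value, ...), one argument or row to a line, values as JSON. servo_tool: Moves the arm, as the interface text tells. Its arguments: {"type":"object","properties":{"series":{"type":"string"},"grip_force":{"type":"number"}},"required":["series"]}

```bash
mkdir -p pics; cat > h.py <<'E'
import numpy as np, cv2
from workcell import manip, cams, hand_in
def P(n):
    c=cams.get_calibration(n);R=cv2.Rodrigues(np.array(c["rvec"],float))[0];return np.array(c["K"],float),R,np.array(c["tvec"],float).ravel()
def ray(n,u,v,z):
    K,R,t=P(n);o=-R.T@t;d=R.T@np.linalg.inv(K)@np.array([u,v,1.]);return o+d*(z-o[2])/d[2]
def proj(n,p):
    K,R,t=P(n);q=K@(R@np.array(p,float)+t);return q[:2]/q[2]
def shot(n,f):
    im=cams.camera(n)[:,:,::-1].copy();cv2.imwrite('pics/'+f,im);return im
E
python3 - <<'E'
from h import *
a=shot('top','t0.png');b=shot('side','s0.png')
for n in('top','side'):
    K,R,t=P(n);print(n,K[0,0],-R.T@t,R[2])
print(manip.tips_ahead,manip.get_obs())
E
```

```text
top 417.2255729930122 [0.45986279 0.06225685 1.22571228] [ 0.1080119  -0.01301851 -0.99406436]
side 392.97011668515006 [ 0.18095578 -0.78321533  0.72219984] [ 0.35427353  0.72771905 -0.58729486]
0.017 {'time_s': 0.1, 'qpos': array([-1.14367787,  0.3116631 ,  0.01400555,  1.51287505, -0.00438683,
        1.31921039, -0.02719884]), 'joint_vel': array([ 0.00069477, -0.00065736, -0.00150084, -0.00365255,  0.00020149,
        0.00035431, -0.00152542]), 'tau': array([ 9.39836937e-04, -3.80857265e+01,  1.46542923e-01, -2.31241035e+01,
        1.22119571e-02,  8.10179394e-03,  1.12970096e-05]), 'tool_pos': array([0.24822795, 0.4901136 , 0.2473289 ]), 'eef_rot': array([[-8.92134035e-01,  4.51769981e-01, -8.64498911e-04],
       [ 4.51770795e-01,  8.92131929e-01, -1.94165006e-03],
       [-1.05932128e-04, -2.12276746e-03, -9.99997741e-01]]), 'ft_force': array([0.12224132, 0.62148215, 0.33466435]), 'wrist_torque': array([ 0.0104543 ,  0.02290028, -0.06567015]), 'grasp_force': 0.0, 'finger_gap': 0.9949348275589355}
```

```bash
python3 -c "
import cv2,numpy as np
a=cv2.imread('pics/t0.png');b=cv2.imread('pics/s0.png');cv2.imwrite('pics/ts.png',cv2.resize(np.vstack([a,b]),(800,1200))[:600]);cv2.imwrite('pics/ts2.png',cv2.resize(b,(800,600)))"
```

```text
(no output)
```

View pics/t0.png

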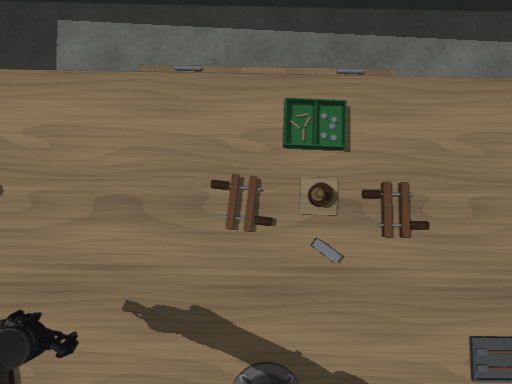

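View pics/s0.png

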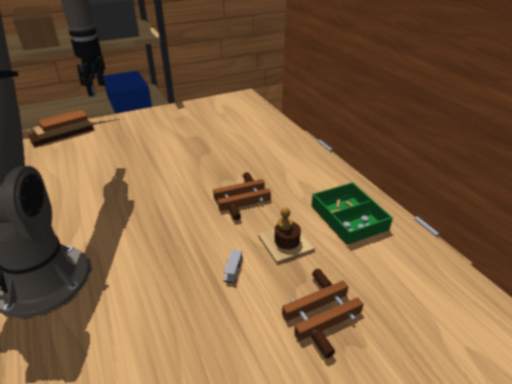

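Top view: plinth and board at about (320,195), tray (316,124), hand screws (243,203) and (396,209), clip (326,250). Side view: finial ball at about (285,213), plinth (287,237). I'll zoom in on both.

```bash
python3 - <<'E'
from h import *
a=cv2.imread('pics/t0.png')[165:225,290:350];b=cv2.imread('pics/s0.png')[200:270,250:320]
f=lambda i:cv2.resize(i,(390,560),interpolation=cv2.INTER_CUBIC)
A=cv2.resize(a,(400,400),interpolation=cv2.INTER_CUBIC);B=cv2.resize(b,(400,400),interpolation=cv2.INTER_CUBIC)
cv2.imwrite('pics/z0.png',np.clip(np.hstack([A,B])*1.6,0,255).astype(np.uint8))
# board mask (light plywood) in top
h=cv2.cvtColor(cv2.imread('pics/t0.png'),cv2.COLOR_BGR2HSV)
for p in [(303,180),(320,182),(335,212),(320,195),(312,195),(295,195),(320,188)]: print(p,h[p[1],p[0]])
g=cv2.imread('pics/t0.png')
print(g[195,296:344].tolist())
E
```

```text
(303, 180) [ 20  77 132]
(320, 182) [16 91 90]
(335, 212) [ 20  80 125]
(320, 195) [ 19 129  95]
(312, 195) [ 19 129  99]
(295, 195) [ 17  88 119]
(320, 188) [ 19 127  76]
[[77, 101, 118], [78, 101, 119], [78, 102, 120], [72, 93, 108], [72, 94, 105], [83, 106, 119], [83, 108, 120], [83, 107, 120], [82, 107, 119], [84, 108, 119], [83, 107, 121], [69, 88, 100], [27, 35, 44], [22, 29, 38], [24, 32, 48], [38, 60, 76], [49, 81, 99], [50, 84, 104], [47, 79, 97], [42, 69, 84], [37, 62, 75], [41, 66, 80], [43, 73, 89], [47, 77, 94], [47, 78, 95], [44, 74, 91], [40, 67, 82], [32, 55, 67], [27, 42, 51], [21, 25, 33], [13, 19, 28], [19, 23, 32], [14, 19, 30], [21, 25, 33], [24, 30, 41], [25, 36, 50], [26, 35, 50], [40, 51, 61], [48, 62, 68], [47, 61, 68], [47, 61, 68], [47, 60, 69], [64, 85, 100], [81, 106, 125], [80, 105, 125], [80, 106, 125], [80, 106, 125], [82, 108, 127]]
```

View pics/z0.png

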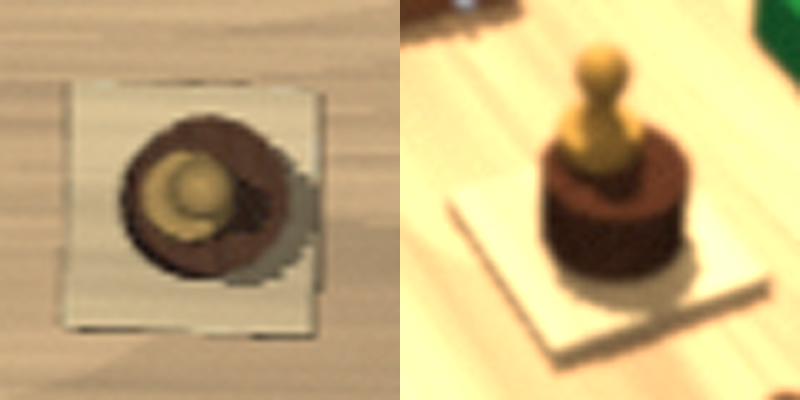

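```bash
cat >> h.py <<'E'
from scipy.optimize import least_squares
def topfit(img,dbg=False):
    x0,y0,S=285,160,6
    g=cv2.resize(img[y0:y0+70,x0:x0+70],None,fx=S,fy=S,interpolation=cv2.INTER_CUBIC).astype(float)
    b,gr,r=g[...,0],g[...,1],g[...,2]
    sat=1-b/np.maximum(r,1)
    brass=(gr/np.maximum(r,1)>.74)&(sat>.42)&(r>45)
    dark=((sat>.3)&(r<62)&(b<34))|brass
    out={}
    nad=np.array([.45986,.06226])
    for nm,m,z,rad in(('plinth',dark,.052,.034),('flange',brass,.067,.019)):
        m=cv2.morphologyEx(m.astype(np.uint8),cv2.MORPH_OPEN,np.ones((7,7)))
        cs=max(cv2.findContours(m,cv2.RETR_EXTERNAL,cv2.CHAIN_APPROX_NONE)[0],key=cv2.contourArea)
        h=cv2.convexHull(cs)[:,0] ; full=np.zeros(m.shape,np.uint8);cv2.fillPoly(full,[h],1)
        c=max(cv2.findContours(full,cv2.RETR_EXTERNAL,cv2.CHAIN_APPROX_NONE)[0],key=len)[:,0]
        W=np.array([ray('top',x0+(p[0]+.5)/S-.5,y0+(p[1]+.5)/S-.5,z)[:2] for p in c])
        ce=W.mean(0);d=(ce-nad)/np.linalg.norm(ce-nad)
        for k in range(3):
            w=W[(W-ce)@d>-.2*rad] if nm=='plinth' else W[(W-ce)@d>-.7*rad]
            s=least_squares(lambda q:np.hypot(*(w-q[:2]).T)-q[2],[*ce,rad],loss='soft_l1',f_scale=.001)
            s2=least_squares(lambda q:np.hypot(*(w-q).T)-rad,ce,loss='soft_l1',f_scale=.001);ce=s2.x
        out[nm]=ce
        if dbg: print(nm,'free',s.x.round(4),'fixedR',ce.round(4),'rms',np.sqrt((s2.fun**2).mean()).round(4))
        img=img.copy()
        if dbg: 
            for p in c: g[p[1],p[0]]=(0,255,0)
    if dbg: cv2.imwrite('pics/dbg.png',g)
    print('flange-plinth mm',((out['flange']-out['plinth'])*1e3).round(1));return out
E
python3 - <<'E'
from h import *
topfit(cv2.imread('pics/t0.png'),True)
# board corners from crop
for c in [(66,82),(322,90),(316,336),(63,330)]: print(ray('top',290+c[0]/6.667-.5,165+c[1]/6.667-.5,.012).round(4))
s=lambda u,v,z:ray('side',250+(u-400)*70/400-.5,200+v*70/400-.5,z).round(4)
print('ball side',s(603,70,.0975),'ball top',ray('top',290+203/6.667-.5,165+187/6.667-.5,.0975).round(4))
print('plinth side c', s(616,173,.052))
for n,u,v,z in(('clip',326,250,.03),('hsR',396,209,.03),('hsL',243,203,.03),('tray',316,124,.045)):print(n,ray('top',u,v,z).round(3))
E
```

```text
plinth free [ 0.5776 -0.149   0.0327] fixedR [ 0.5768 -0.1477] rms 0.0008
flange free [ 0.5763 -0.1364  0.0197] fixedR [ 0.5767 -0.1369] rms 0.0008
flange-plinth mm [-0.  10.7]
[ 0.6314 -0.0924  0.012 ]
[ 0.6294 -0.2056  0.012 ]
[ 0.5208 -0.2019  0.012 ]
[ 0.522  -0.0911  0.012 ]
ball side [ 0.5783 -0.1337  0.0975] ball top [ 0.5768 -0.1376  0.0975]
plinth side c [ 0.5772 -0.1513  0.052 ]
clip [ 0.42  -0.166  0.03 ]
hsR [ 0.539 -0.369  0.03 ]
hsL [0.551 0.072 0.03 ]
tray [ 0.782 -0.136  0.045][ WARN:0@2.112] global loadsave.cpp:1063 imwrite_ Unsupported depth image for selected encoder is fallbacked to CV_8U.
```

View pics/dbg.png

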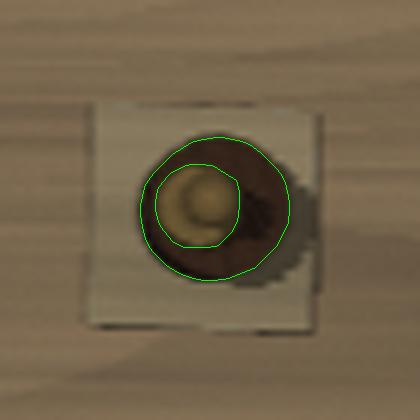

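The finial stands about 11 mm off to +y of the plinth centre, at (0.577, -0.137) against (0.577, -0.148), so the push goes along -y. I'll shut the claw, swing over on the +y side and turn the tool so its flat side faces the finial.

servo_tool(
  series="0.01 -0.017 0 -0.05 255;0.03 -0.052 0 -0.15 255;0.05 -0.087 0 -0.25 255;0.07 -0.122 0 -0.36 255;0.09 -0.157 0 -0.47 255;0.11 -0.192 0 -0.58 255;0.13 -0.227 0 -0.7 255;0.15 -0.262 0 -0.8 255;0.17 -0.297 0 -0.9 255;0.185 -0.325 0 -0.96 255;0.195 -0.345 0 -1 255;0.2 -0.35 0 -1 255",
  grip_force=20,
)

```text
time_s: 1.1
tool_pos: [0.4498, 0.1352, 0.2482]
eef_rot: [[-0.539, 0.842, 0.0], [0.842, 0.539, -0.003], [-0.002, -0.001, -1.0]]
ft_force: [-0.5, 0.1, 0.4]
finger_gap: -0.002
grasp_force: 0.0
```

servo_tool(
  series="0.01 -0.015 0 -0.05 255;0.03 -0.045 0 -0.15 255;0.05 -0.08 0 -0.3 255;0.07 -0.115 0 -0.45 255;0.09 -0.15 0 -0.6 255;0.11 -0.18 0 -0.75 255;0.12 -0.205 0 -0.9 255;0.128 -0.22 0 -1 255;0.128 -0.22 0 -1 255;0.128 -0.22 0 -1 255",
)

```text
time_s: 1.93
tool_pos: [0.5766, -0.0791, 0.2475]
eef_rot: [[-0.055, 0.998, -0.001], [0.998, 0.055, 0.0], [0.0, -0.001, -1.0]]
ft_force: [0.0, 0.8, -0.2]
finger_gap: -0.001
grasp_force: 0.0
```

```bash
python3 - <<'E'
from h import *
o=manip.get_obs();R=o['eef_rot'];print(o['time_s'],o['tool_pos'],np.degrees(np.arctan2(R[1,1],R[0,1])),R[:,2],o['finger_gap'],manip.tips_ahead,o['ft_force'])
E
```

```text
1.9333 [ 0.57663734 -0.07905561  0.24747796] 3.165372389193434 [-1.40224084e-03  3.69581202e-04 -9.99998949e-01] -0.0010796528359643266 0.017 [ 0.02622967  0.75008814 -0.19561517]
```

servo_tool(
  series="0 -0.001 -0.02 -0.03 255;0 -0.002 -0.055 -0.06 255;0 -0.003 -0.09 -0.1 255;0 -0.004 -0.12 -0.105 255;0 -0.005 -0.14 -0.105 255;0 -0.006 -0.15 -0.105 255;0 -0.006 -0.153 -0.105 255;0 -0.006 -0.153 -0.105 255;0 -0.006 -0.153 -0.105 255",
)

```text
time_s: 2.68
tool_pos: [0.5778, -0.0846, 0.0968]
eef_rot: [[-0.001, 1.0, 0.003], [1.0, 0.001, 0.0], [0.0, 0.003, -1.0]]
ft_force: [-0.2, 0.1, -0.0]
finger_gap: 0.004
grasp_force: 0.0
```

```bash
python3 - <<'E'
from h import *
o=manip.get_obs();p=o['tool_pos'];print(p)
s=shot('side','s1.png');t=shot('top','t1.png')
for n,dz in(('tip17',-.017),('tip30',-.030)):
    print(n,proj('side',p+[0,0,dz]),proj('top',p+[0,0,dz]))
A=cv2.resize(t[155:235,270:350],(400,400),interpolation=cv2.INTER_CUBIC);B=cv2.resize(s[180:260,240:320],(400,400),interpolation=cv2.INTER_CUBIC)
cv2.imwrite('pics/z1.png',np.clip(np.hstack([A,B])*1.7,0,255).astype(np.uint8))
E
```

```text
[ 0.57775054 -0.08460172  0.09681623]
tip17 [275.27106833 206.28488718] [299.70863451 192.57750247]
tip30 [275.13241328 210.14576367] [299.11392521 193.04532116]
```

View pics/z1.png

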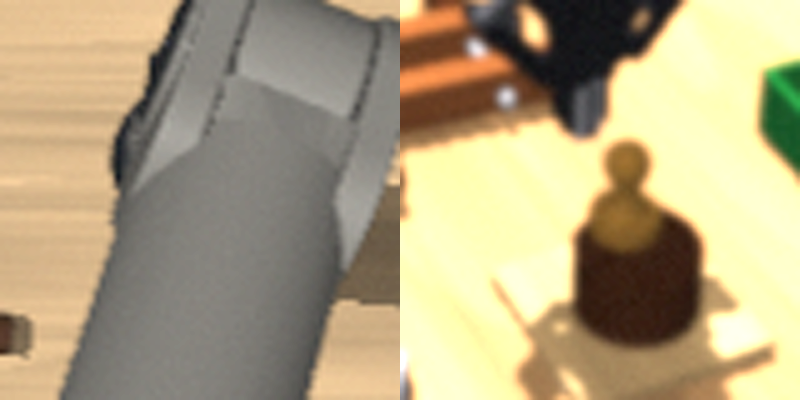

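Side view: fingertip bottom at about (277.6, 207), which matches the 17 mm tip offset (predicted v of 206.3). The finial is undisturbed. Next I lower to flange height beside the plinth and approach.

servo_tool(
  series="0 0 -0.004 0 255;0 0 -0.01 0 255;0 0 -0.015 0 255;0 0 -0.018 0 255;0 0 -0.019 0 255;0 0 -0.019 0 255;0 0 -0.019 0 255;0 0 -0.019 0 255",
)

```text
time_s: 3.45
tool_pos: [0.5766, -0.0854, 0.0764]
eef_rot: [[0.0, 1.0, 0.0], [1.0, -0.0, -0.0], [-0.0, 0.0, -1.0]]
ft_force: [0.8, -0.1, 0.2]
finger_gap: 0.0
grasp_force: 0.0
```

servo_tool(
  series="0 -0.003 -0.001 0 255;0 -0.007 -0.001 0 255;0 -0.011 -0.001 0 255;0 -0.014 -0.001 0 255;0 -0.016 -0.001 0 255;0 -0.017 -0.001 0 255;0 -0.017 -0.001 0 255;0 -0.017 -0.001 0 255",
)

```text
time_s: 4.12
tool_pos: [0.5765, -0.1022, 0.0753]
eef_rot: [[0.0, 1.0, 0.0], [1.0, -0.0, 0.0], [0.0, 0.0, -1.0]]
ft_force: [-0.3, 0.0, -0.3]
finger_gap: 0.002
grasp_force: 0.0
```

```bash
python3 - <<'E'
from h import *
o=manip.get_obs();p=o['tool_pos'];print(p,o['ft_force'])
s=shot('side','s2.png')
B=cv2.resize(s[190:260,250:320],(560,560),interpolation=cv2.INTER_CUBIC)
cv2.imwrite('pics/z2.png',np.clip(B*1.7,0,255).astype(np.uint8))
E
```

```text
[ 0.57648599 -0.10224103  0.07530871] [-0.29230201  0.02293748 -0.29415744]
```

View pics/z2.png

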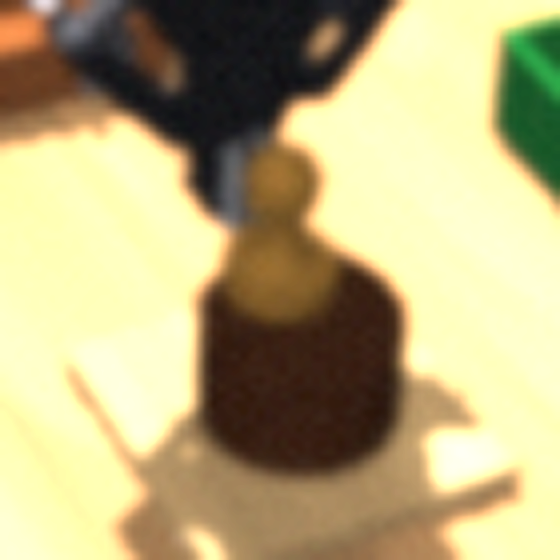

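Side view: the tip is just behind the finial's flange (tip about (243,215) in the crop) and it is still upright. I'll start the gentle push.

servo_tool(
  series="0 -0.001 0 0 255;0 -0.002 0 0 255;0 -0.003 0 0 255;0 -0.004 0 0 255;0 -0.005 0 0 255;0 -0.006 0 0 255;0 -0.007 0 0 255;0 -0.008 0 0 255;0 -0.009 0 0 255;0 -0.01 0 0 255;0 -0.01 0 0 255;0 -0.01 0 0 255",
)

```text
time_s: 5.17
tool_pos: [0.5765, -0.1127, 0.0753]
eef_rot: [[0.0, 1.0, 0.0], [1.0, -0.0, -0.0], [-0.0, 0.0, -1.0]]
ft_force: [0.1, 1.5, 0.5]
finger_gap: 0.003
grasp_force: 0.6
```

```bash
cat >> h.py <<'E'
def ball(s):
    # ball/brass in side view: sub-pixel centroid of brass
    h=s.astype(float);b,g,r=h[...,0],h[...,1],h[...,2]
    m=((g/np.maximum(r,1)>.6)&(1-b/np.maximum(r,1)>.55)&(r>50)&(r<150)).astype(np.uint8)
    q=np.zeros_like(m);q[200:245,268:305]=m[200:245,268:305]
    n,l,st,c=cv2.connectedComponentsWithStats(q);i=1+np.argmax(st[1:,4]);return st[i].tolist(),c[i].round(2)
E
python3 - <<'E'
from h import *
o=manip.get_obs();print(o['tool_pos'],o['ft_force'])
for f in('s0','s1','s2'): print(ball(cv2.imread(f'pics/{f}.png')))
print(ball(shot('side','s3.png')))
a=proj('side',[.577,-.137,.08]);print('px per mm -y',(proj('side',[.577,-.147,.08])-a)/10,' +x',(proj('side',[.587,-.137,.08])-a)/10)
E
```

```text
[ 0.57647507 -0.1126501   0.07530245] [0.09748329 1.49406137 0.51766238]
([275, 210, 25, 21, 211], array([285.07, 221.13]))
([276, 208, 19, 23, 225], array([284.63, 220.28]))
([276, 208, 22, 22, 225], array([284.76, 220.21]))
([275, 209, 21, 23, 231], array([285.66, 221.72]))
px per mm -y [0.19739475 0.2340232 ]  +x [ 0.34586192 -0.1133112 ]
```

Contact force is 1.5 N and the finial has slid about 6 mm. I'll push a little more, then back off and rise for a clean look.

servo_tool(
  series="0 -0.001 0 0 255;0 -0.002 0 0 255;0 -0.003 0 0 255;0 -0.004 0 0 255;0 -0.004 0 0 255;0 -0.004 0 0 255;0 0.002 0 0 255;0 0.01 0 0 255;0 0.025 0 0 255;0 0.055 0.02 0 255;0 0.09 0.05 0 255;0 0.13 0.08 0 255",
)

```text
time_s: 6.22
tool_pos: [0.5757, 0.0083, 0.148]
eef_rot: [[0.002, 1.0, -0.001], [1.0, -0.002, -0.001], [-0.001, -0.001, -1.0]]
ft_force: [0.4, 0.3, 0.8]
finger_gap: 0.001
grasp_force: 0.0
```

servo_tool(
  series="-0.015 0.03 0.01 0 255;-0.03 0.06 0.02 0 255;-0.045 0.09 0.02 0 255;-0.06 0.11 0.02 0 255;-0.06 0.12 0.02 0 255;-0.06 0.12 0.02 0 255",
)

```text
time_s: 6.72
tool_pos: [0.5154, 0.132, 0.1675]
eef_rot: [[-0.007, 1.0, -0.0], [1.0, 0.007, 0.002], [0.002, -0.0, -1.0]]
ft_force: [0.3, 0.1, -0.5]
finger_gap: 0.003
grasp_force: 0.0
```

```bash
python3 - <<'E'
from h import *
o=manip.get_obs();print(o['time_s'],o['tool_pos'],o['ft_force'])
t=shot('top','t4.png');s=shot('side','s4.png');print(ball(s));topfit(t,True)
A=cv2.resize(t[165:225,290:350],(400,400),interpolation=cv2.INTER_CUBIC);B=cv2.resize(s[200:270,250:320],(400,400),interpolation=cv2.INTER_CUBIC)
cv2.imwrite('pics/z4.png',np.clip(np.hstack([A,B])*1.6,0,255).astype(np.uint8))
E
```

```text
6.7167 [0.51535243 0.13203344 0.1674924 ] [ 0.26438935  0.12573612 -0.49571522]
([275, 212, 25, 21, 220], array([286.69, 223.38]))
plinth free [ 0.5773 -0.1488  0.0329] fixedR [ 0.5766 -0.1477] rms 0.0007
flange free [ 0.5764 -0.1467  0.0197] fixedR [ 0.5766 -0.1474] rms 0.0008
flange-plinth mm [0.  0.3][ WARN:0@3.061] global loadsave.cpp:1063 imwrite_ Unsupported depth image for selected encoder is fallbacked to CV_8U.
```

View pics/z4.png

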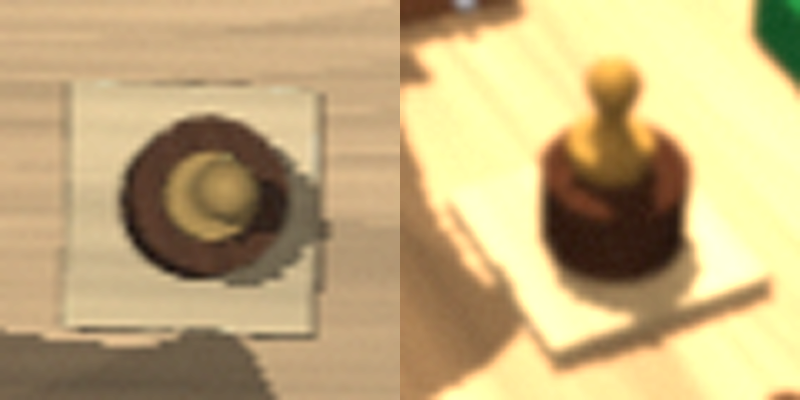

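```bash
python3 - <<'E'
from h import *
c=np.array([.5766,-.1478])
def crop(p): q=proj('side',p);return ((q-[250,200]+.5)*400/70+[400,0]).round(1)
th=np.linspace(0,2*np.pi,73)
def circ(r,z,n,c=c): 
    P_=np.array([crop([c[0]+r*np.cos(a),c[1]+r*np.sin(a),z]) for a in th]);print(n,'u',P_[:,0].min(),P_[:,0].max(),'v',P_[:,1].min(),P_[:,1].max())
circ(.034,.052,'plinth top');circ(.034,.012,'plinth bot');circ(.019,.067,'flange top');circ(.019,.056,'flange bot')
print('ball',crop([*c,.0975]),'dy-1mm',crop([c[0],c[1]-.001,.0975])-crop([*c,.0975]))
# measured profiles in side image
for f in('s0','s4'):
    s=cv2.imread(f'pics/{f}.png');B=cv2.resize(s[200:270,250:320],(400,400),interpolation=cv2.INTER_CUBIC).astype(int)
    for v in(80,150,170,200,215):
        print(f,v,[(400+u,B[v,u,2],B[v,u,1]) for u in range(128,300,8)])
    print('col',[(v,B[v,213,2],B[v,213,1]) for v in range(40,290,8)])
E
```

```text
plinth top u 534.2 687.8 v 118.4 221.6
plinth bot u 532.0 682.1 v 183.6 288.0
flange top u 569.1 655.7 v 114.8 172.2
flange bot u 568.3 654.3 v 133.5 191.0
ball [615.5  89.8] dy-1mm [1.2 1.3]
s0 80 [(528, np.int64(202), np.int64(158)), (536, np.int64(197), np.int64(154)), (544, np.int64(193), np.int64(149)), (552, np.int64(189), np.int64(146)), (560, np.int64(189), np.int64(146)), (568, np.int64(183), np.int64(141)), (576, np.int64(139), np.int64(105)), (584, np.int64(97), np.int64(70)), (592, np.int64(90), np.int64(64)), (600, np.int64(90), np.int64(65)), (608, np.int64(86), np.int64(62)), (616, np.int64(76), np.int64(55)), (624, np.int64(99), np.int64(74)), (632, np.int64(168), np.int64(128)), (640, np.int64(198), np.int64(155)), (648, np.int64(201), np.int64(157)), (656, np.int64(202), np.int64(159)), (664, np.int64(205), np.int64(160)), (672, np.int64(205), np.int64(161)), (680, np.int64(204), np.int64(160)), (688, np.int64(206), np.int64(161)), (696, np.int64(210), np.int64(165))]
s0 150 [(528, np.int64(192), np.int64(148)), (536, np.int64(180), np.int64(138)), (544, np.int64(14
[... 8576 characters left out ...]
 (136, np.int64(82), np.int64(58)), (144, np.int64(85), np.int64(62)), (152, np.int64(85), np.int64(61)), (160, np.int64(81), np.int64(58)), (168, np.int64(79), np.int64(55)), (176, np.int64(71), np.int64(51)), (184, np.int64(56), np.int64(38)), (192, np.int64(38), np.int64(21)), (200, np.int64(34), np.int64(19)), (208, np.int64(42), np.int64(23)), (216, np.int64(44), np.int64(24)), (224, np.int64(34), np.int64(17)), (232, np.int64(31), np.int64(17)), (240, np.int64(33), np.int64(20)), (248, np.int64(32), np.int64(17)), (256, np.int64(34), np.int64(20)), (264, np.int64(31), np.int64(16)), (272, np.int64(36), np.int64(23)), (280, np.int64(51), np.int64(37)), (288, np.int64(87), np.int64(70))]
```

Nearly centred. The top fit leaves 0 to 2 mm and the side view about 2 mm still towards +y, so one small extra nudge of about 1.5 mm will do. I go back the way I came.

servo_tool(
  series="0.01 -0.02 0 0 255;0.02 -0.055 0 0 255;0.03 -0.09 0 0 255;0.04 -0.125 0 0 255;0.05 -0.16 0 0 255;0.055 -0.19 0 0 255;0.06 -0.215 0 0 255;0.06 -0.222 0 0 255;0.06 -0.222 -0.02 0 255;0.06 -0.222 -0.05 0 255;0.06 -0.222 -0.07 0 255;0.06 -0.222 -0.08 0 255",
)

```text
time_s: 7.82
tool_pos: [0.5742, -0.0958, 0.0845]
eef_rot: [[0.003, 1.0, -0.005], [1.0, -0.003, -0.0], [-0.0, -0.005, -1.0]]
ft_force: [-1.0, 0.1, -0.5]
finger_gap: -0.001
grasp_force: 0.0
```

servo_tool(
  series="0 0 -0.008 0 255;0 0 -0.014 0 255;0 0 -0.018 0 255;0 0 -0.019 0 255;0 0 -0.019 0 255;0 0 -0.019 0 255",
)

```text
time_s: 8.32
tool_pos: [0.5772, -0.0946, 0.0695]
eef_rot: [[-0.0, 1.0, 0.002], [1.0, 0.0, -0.0], [-0.0, 0.002, -1.0]]
ft_force: [-0.1, -1.1, 1.2]
finger_gap: -0.0
grasp_force: 0.0
```

servo_tool(
  series="0 0 0.003 0 255;0 0 0.006 0 255;0 0 0.006 0 255;0 0 0.006 0 255;0 0 0.006 0 255",
)

```text
time_s: 8.73
tool_pos: [0.5766, -0.0945, 0.0749]
eef_rot: [[0.0, 1.0, 0.0], [1.0, -0.0, 0.0], [0.0, 0.0, -1.0]]
ft_force: [-0.4, -0.7, -0.6]
finger_gap: 0.002
grasp_force: 0.0
```

servo_tool(
  series="0 -0.004 0 0 255;0 -0.009 0 0 255;0 -0.014 0 0 255;0 -0.017 0 0 255;0 -0.018 0 0 255;0 -0.018 0 0 255;0 -0.019 0 0 255;0 -0.02 0 0 255;0 -0.021 0 0 255;0 -0.022 0 0 255;0 -0.022 0 0 255;0 -0.022 0 0 255",
)

```text
time_s: 9.73
tool_pos: [0.5765, -0.1165, 0.0746]
eef_rot: [[0.0, 1.0, 0.0], [1.0, -0.0, -0.0], [-0.0, 0.0, -1.0]]
ft_force: [-0.4, 0.2, 0.3]
finger_gap: 0.005
grasp_force: 0.0
```

Just at contact. Push 2 mm more, then withdraw.

servo_tool(
  series="0 -0.0005 0 0 255;0 -0.001 0 0 255;0 -0.0015 0 0 255;0 -0.002 0 0 255;0 -0.002 0 0 255;0 -0.002 0 0 255",
)

```text
time_s: 10.23
tool_pos: [0.5766, -0.1181, 0.0746]
eef_rot: [[-0.0, 1.0, 0.0], [1.0, 0.0, 0.0], [0.0, 0.0, -1.0]]
ft_force: [0.2, 2.6, 0.2]
finger_gap: 0.001
grasp_force: 0.8
```

servo_tool(
  series="0 0.002 0 0 255;0 0.01 0 0 255;0 0.025 0 0 255;0 0.055 0.02 0 255;0 0.09 0.05 0 255;0 0.13 0.08 0 255;-0.015 0.16 0.09 0 255;-0.03 0.19 0.1 0 255;-0.045 0.22 0.1 0 255;-0.06 0.25 0.1 0 255;-0.06 0.25 0.1 0 255;-0.06 0.25 0.1 0 255",
)

```text
time_s: 11.23
tool_pos: [0.5152, 0.1348, 0.1745]
eef_rot: [[-0.006, 1.0, -0.0], [1.0, 0.006, 0.001], [0.001, -0.0, -1.0]]
ft_force: [-0.0, -0.1, 0.1]
finger_gap: 0.0
grasp_force: 0.0
```

```bash
python3 - <<'E'
from h import *
o=manip.get_obs();print(o['time_s'],o['tool_pos'],o['ft_force'])
t=shot('top','t5.png');s=shot('side','s5.png');print(ball(s));topfit(t,True)
A=cv2.resize(t[165:225,290:350],(400,400),interpolation=cv2.INTER_CUBIC);B=cv2.resize(s[200:270,250:320],(400,400),interpolation=cv2.INTER_CUBIC)
cv2.imwrite('pics/z5.png',np.clip(np.hstack([A,B])*1.6,0,255).astype(np.uint8))
E
```

```text
11.2333 [0.51522746 0.13483046 0.1745038 ] [-0.02804211 -0.11179801  0.07745795]
([275, 213, 25, 20, 225], array([286.81, 223.88]))
plinth free [ 0.5777 -0.1493  0.0326] fixedR [ 0.5767 -0.1479] rms 0.0009
flange free [ 0.5762 -0.1476  0.0198] fixedR [ 0.5766 -0.1483] rms 0.0008
flange-plinth mm [-0.1 -0.4][ WARN:0@3.049] global loadsave.cpp:1063 imwrite_ Unsupported depth image for selected encoder is fallbacked to CV_8U.
```

View pics/z5.png

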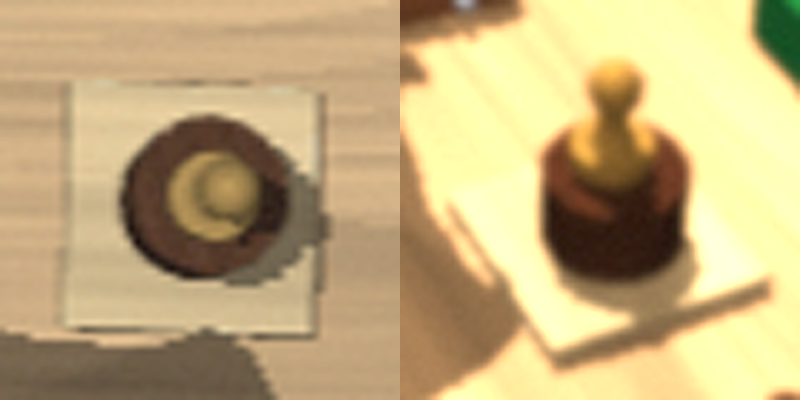

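The finial stands upright and centred to within about 2 mm in both views, with the hand clear. Handing in.

```bash
python3 -c "
from workcell import hand_in
print(hand_in())"
```

```text
the job is handed in; nothing more can be done
None
```

The finial stands upright on the plinth, about 1–2 mm from its centre as measured in the two camera views. The hand is drawn clear and the job is handed in, with no verdict shown.

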